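# Lock the funnel holder on the experiment rail over the cup

## Robot

A 6-joint arm with a two-finger parallel gripper is mounted at the origin on the work surface. World frame = base frame: x ahead of the robot, y to its left, z up, the work surface at z = 0. Lengths are in mm, angles in rad, forces in N, time in s.
With the tool pointing down it reaches from about 325 to 875 mm from the base axis. Payload 4.4 kg.
Tool frame: the origin (TCP) lies on the centre line of the jaws, within the pads' length; the fingertips stand ahead of it and the grasp point (between the pads) lies 6 mm ahead of it (ctrl.tcp_to_tips is the z of the fingertips in the tool frame, in mm); z points along the fingers, y is the line along which they close (so a half turn about z gives the same grasp; the last joint's range is limited). The gripper opens to 85 mm and grips with 20 to 120 N. Pads are 22 mm wide; open, the fingers measure 114 mm over their backs; the gripper's body (76 mm by 85 mm) begins 54 mm behind the grasp point. The pads swing forward as they close: fully open they stand 13 mm farther back than shut.
Start: joints at [-1.429, 0.207, 1.542, -0, 1.393, -0.15], TCP at [165.401, -550.699, 256.282] pointing down, gripper open.
Joint ranges: [-2.73, 2.73], [-0.86, 2.22], [0.23, 2.46], [-1.11, 4.25], [0.08, 2.63], [-2.82, 2.82]. Speed limits (rad/s): [2.79, 2.79, 3.14, 3.14, 3.14, 3.14].

## Interface

Orientations are given as a 3x3 rotation matrix whose columns are the frame's x, y, z axes.
In Python, from plant import ctrl, sensors, optics gives the robot as it stands. Calls block until the motion is done:
- ctrl.move_ptp(position, orientation): joint-space move of the TCP to a pose.
- ctrl.move_l(position, rot=None, vel=150, threshold=None): straight line of the TCP; rot=None keeps the orientation; vel is the mean speed in mm/s. With threshold (N) it stops when the force on the tool has changed by that much, and returns True; else False.
- ctrl.set_joints(angles): joint-space move.
- ctrl.gripper_to(opening, force=None): finger opening in mm; force is the grip in N (None keeps the last); returns when the fingers have stopped.
- ctrl.hold(seconds).
- ctrl.solve_ik(position, orientation): joint angles nearest the present ones, or None.
- sensors.read_state(): the state.
- optics.grab_frame(name): name is "scene" or "top" or "wrist"; returns (picture, depth): 384x512x3 uint8, red, green, blue; 384x512 float32, mm along the optical axis (not along the pixel's ray), 0 where there is no reading.
- optics.camera_params(name): a dict with "mtx" (3x3 intrinsics, pixels), "R" (3x3) and "t" (3): a world point X has camera coordinates R X + t; the wrist camera has in their place "T_tool_cam" (4x4, takes a point from camera to tool coordinates, whose origin is the TCP and whose axes are the flange's). Camera axes: x right, y down, z forward; pixel columns grow to the right and rows downward; lengths in mm; the calibration is good to about 2 mm. A picture is of the moment at which its call begins: read the wrist's pose just before it. camera_params takes no time and is no camera call.
A pose or a line that the arm cannot do raises ctrl.MotionError and nothing moves.
- ctrl.finish_job(): hands the job in; it is judged then, once.
The state is a dict: "t": time; "q": joint angles; "qvel": joint speeds; "tau": joint torques, N m; "eef_pos": TCP position; "eef_rot": TCP orientation; "force": force on the tool from outside, world axes, zero at the start; "wrist_torque": the same for the moment, N m; "grip_width": finger opening in mm; "grasp_force": force on a finger pad.
Only numpy, scipy, OpenCV 4.12 (cv2) and the standard library are available. Lean on these libraries where they do the work, as an engineer would, in place of code of your own. Each camera call takes 0.05 s, during which the arm holds its last target. There are 200 camera calls.

## Task

Set up the water-filter experiment: take the post with the funnel ring out of the wooden rack, pass its T-foot lengthwise through the slot of the aluminium rail, press it down against its spring, give it a quarter turn and let go, so that it stands locked and upright, its arm square across the rail and its ring over the mouth of the paper cup. The rail is clamped by eye, so feel for the slot; never load the rail with more than 35 N, pressing and clamping together, and leave the cup, the pebble jar and the hook post where they are.

Things in the scene. Friction and masses are not known exactly. Their poses are not given: they have to be found in the camera images.
- holder: Loose upright post with a funnel ring, 137 mm tall, 0.27 kg, in one pocket of the wooden rack. Origin: centre of its T-foot's underside; z up the post, x along the arm. T-foot: flat steel bar 34 mm long (x), 10 wide, 8 high (z 0 to 8), parallel to the arm; above it a 9 mm shank. In the rack the foot hangs in a 41 x 16 mm pocket, underside 25 mm above the table.
- collar_rest (a point): Underside of the post's black sliding collar at rest, on the post's axis 11 mm above the foot's underside. The collar is 36 mm across and 12 mm high; a spring holds it down (5 N at rest, 1 N more per mm) and lets it slide up 8 mm. It rests on the rack's top now. Fixed disc, 38 mm across, at 33 to 37 mm.
- grip (a point): Point on that post's axis 118 mm above the foot's underside: where to grip. Plain square aluminium, 16 x 16 mm, sides parallel to its x and y, free from 85 mm up to the top at 137 mm. Below it, at 62 to 82 mm, sit a 26 mm clamp block and the arm.
- ring (a point): Centre of the post's funnel ring (60 mm outside, 46 mm opening, 10 mm high): 88 mm from the post's axis along its +x and 72 mm above the foot's underside.
- stand: Two cross feet (170 x 30 mm bars, 155 mm either side of the middle) carrying the aluminium rail; fixed. Origin: midway between them on the table's top; y along the rail, x across, z up. The rail is parallel to y but clamped by eye through oblong holes: the middle of its slot lies anywhere up to 14 mm to either side of this origin along x and is not measured. It does not shift when pressed.
- rail_top (a point): Height of the rail's top, 48 mm above the table, above the feet's middle (not the slot's true middle, see the stand). The rail is 360 mm long and 60 wide. One open T-slot, 12 mm wide, runs its whole length between lips 6 mm thick, over a channel 44 mm wide, 24 high. Locked, the foot bears on the lips from below: its underside is 14 mm under this level, the collar pushed up 3 mm (8 N).
- cup: White paper cup, 85 mm tall, 72 mm across the mouth, 52 across the foot, 60 g, standing about 88 mm from the rail's middle, on either side of it. Origin: centre of its underside.
- jar: Clear cut-off bottle with pebbles, 78 mm tall, 68 mm across, at the other side of the rail. Leave it. Origin: centre of its underside.
- spare: Post like the first with the same foot, but with a thin hook instead of a ring (reaching 70 mm along its +x, up to 94 mm above its origin), in the rack's other pocket, 110 mm away. Leave it. Origin: centre of its foot's underside.

How it is judged:
By the outcome, as a careful person would: the job done as asked, in the order asked, and still so for the second after the job is handed in, with the robot touching nothing.
It also fails if it takes over 72 s, if anything falls off the work surface, if the arm or the gripper's body presses on something with over 40 N, if the wrist force passes 120 N, or if a joint passes its speed limit or range.

## Working session

There is one attempt and no reset: what is moved stays moved. The work goes in short steps, each a Python script; the robot and the scene stay as the last script left them, time stands still between calls to the robot, and variables do not carry over. Pictures are saved under pics/ and viewed, at most 10 in all, crops included, and the job is handed in when it is done.

```bash
mkdir -p pics; ls; python3 - <<'E'
from plant import ctrl, sensors, optics
import cv2,numpy as np
for n in ("scene","top"):
    p,d=optics.grab_frame(n); cv2.imwrite(f"pics/{n}0.png",p[:,:,::-1]); np.save(f"pics/{n}0.npy",d)
    c=optics.camera_params(n); print(n,np.round(c["mtx"],1).tolist(),np.round(c["R"],3).tolist(),np.round(c["t"],1).tolist())
print(np.round(optics.camera_params("wrist")["T_tool_cam"],3).tolist(), ctrl.tcp_to_tips)
s=sensors.read_state();print(s["t"],np.round(s["eef_rot"],2).tolist())
E
```

```text
pics
scene [[498.2, 0.0, 258.0], [0.0, 498.2, 192.6], [0.0, 0.0, 1.0]] [[-0.046, 0.999, -0.013], [0.75, 0.026, -0.661], [-0.66, -0.04, -0.75]] [101.7, -347.6, 1432.0]
top [[356.7, 0.0, 251.6], [0.0, 356.7, 194.5], [0.0, 0.0, 1.0]] [[0.011, -0.999, -0.045], [-0.991, -0.005, -0.135], [0.135, 0.046, -0.99]] [-39.5, 587.7, 702.8]
[[0.0, -0.955, -0.296, 75.815], [1.0, 0.0, -0.0, -0.843], [0.0, -0.296, 0.955, -117.117], [0.0, 0.0, 0.0, 1.0]] 25.0
0.1 [[0.96, 0.29, -0.0], [0.29, -0.96, 0.0], [0.0, -0.0, -1.0]]
```

View pics/scene0.png

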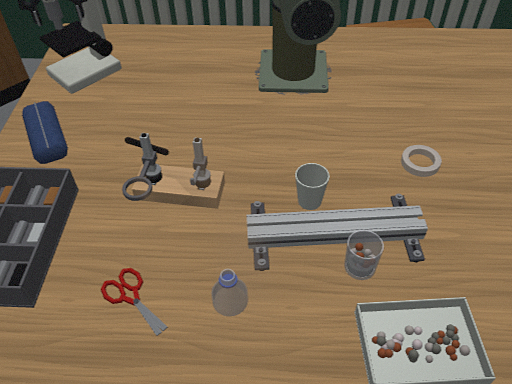

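View pics/top0.png

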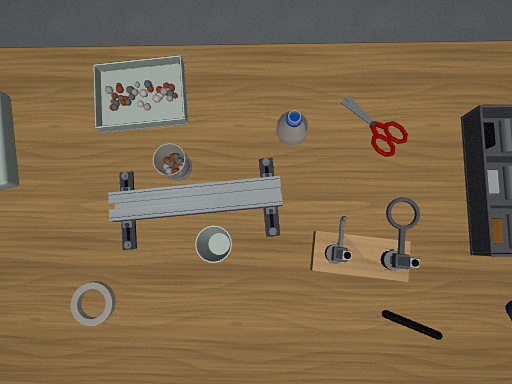

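The scene view shows the ring post at the rack's left end, px (150,150), with the cup at (311,185) on the robot's side of the rail and the jar on the far side. In the top view the ring post is at about (400,262) with its ring at (403,213). The spare is at (337,255), the cup at (213,245), and the rail runs from (109,206) to (282,190).

```bash
cat > h.py <<'E'
from plant import ctrl, sensors, optics
import cv2,numpy as np
def cam(n,s=None):
    c=optics.camera_params(n)
    if n!="wrist": R=c["R"].T; return c["mtx"],R,-R@c["t"]
    T=np.array(c["T_tool_cam"]); E=np.array(s["eef_rot"]); return c["mtx"],E@T[:3,:3],E@T[:3,3]+s["eef_pos"]
def shot(n,name):
    s=sensors.read_state(); p,d=optics.grab_frame(n); cv2.imwrite(f"pics/{name}.png",p[:,:,::-1]); np.save(f"pics/{name}.npy",d)
    return p,d,cam(n,s)
def cloud(d,C):
    K,R,o=C; v,u=np.mgrid[:d.shape[0],:d.shape[1]]
    P=np.stack([(u-K[0,2])/K[0,0],(v-K[1,2])/K[1,1],np.ones(d.shape)],-1)*d[...,None]
    W=P@R.T+o; W[d==0]=np.nan; return W
def onplane(u,v,z,C):
    K,R,o=C; r=R@np.array([(u-K[0,2])/K[0,0],(v-K[1,2])/K[1,1],1.]); return o+r*(z-o[2])/r[2]
def rot(yaw):  # tool down, tool x at angle yaw
    c,s=np.cos(yaw),np.sin(yaw); return np.array([[c,s,0],[s,-c,0],[0,0,-1.]])
E
python3 - <<'E'
from h import *
d=np.load("pics/top0.npy");C=cam("top");W=cloud(d,C);print("cam",C[2].round())
def med(name,box,z0,z1):
    u0,u1,v0,v1=box;P=W[v0:v1,u0:u1].reshape(-1,3);P=P[(P[:,2]>z0)&(P[:,2]<z1)]
    if not len(P): print(name,"none");return
    r=cv2.minAreaRect(P[:,:2].astype(np.float32)); print(name,len(P),P.mean(0).round(1),"rect",np.round(r[0],1),np.round(r[1],1),round(r[2],1)); return P
med("table",(290,310,300,320),-20,20)
med("ring",(380,425,190,240),80,112)
med("posttop",(375,430,235,285),140,180)
med("sparetop",(325,365,240,280),140,180)
med("cuprim",(185,240,215,275),78,92)
med("jarrim",(145,200,135,190),70,85)
P=med("rail",(100,295,165,235),40,56)
med("feet",(255,285,150,245),5,22);med("feet2",(115,142,160,255),5,22)
E
```

```text
cam [488. -69. 773.]
table 400 [ 352.  -135.5    0.7] rect [ 351.8 -135.6] [39.9 39.7] 89.9
ring 484 [ 540.9 -318.   101.2] rect [ 541.1 -314.4] [59.  73.2] 52.2
posttop 145 [ 459.6 -308.5  158.8] rect [ 459.4 -311.1] [17.2 15.9] 84.8
sparetop 116 [ 470.4 -198.9  160.5] rect [ 470.3 -200.4] [16.  15.7] 82.8
cuprim 232 [485.6  40.5  84.6] rect [486.1  36.8] [69.7 69.9] 45.6
jarrim 232 [656.1 132.8  77. ] rect [654.5 131.7] [67.  66.2] 15.0
rail 4283 [579.7  83.8  48.6] rect [578.   84.4] [363. 138.] 82.8
feet 768 [582.7 -70.6  14.7] rect [588.  -67.5] [ 53.4 169.7] 90.0
feet2 774 [550.7 234.2  14.9] rect [556.5 233.2] [168.6  57.6] 2.1
```

```bash
python3 - <<'E'
from h import *
D=np.radians
ctrl.move_ptp([583,47,220],rot(D(96))); p,d,C=shot("wrist","w_rail")
W=cloud(d,C); np.savez("pics/w_rail.npz",*C)
print(sensors.read_state()["t"],sensors.read_state()["q"])
# slot: rail-top points and deeper points, per along-rail stations
e=np.array([np.cos(D(96)),np.sin(D(96))]);n=np.array([e[1],-e[0]])
Q=W.reshape(-1,3);Q=Q[~np.isnan(Q[:,0])]
s=(Q[:,:2]-[583,47])@e;x=(Q[:,:2]-[583,47])@n
for a in range(-60,80,20):
    m=(s>a)&(s<a+20)&(np.abs(x)<45); xs=x[m];z=Q[m,2]
    top=xs[(z>45)&(z<52)];low=xs[(z<38)&(np.abs(xs)<22)]
    if len(top)and len(low): print(a,"top",np.percentile(top,[.5,99.5]).round(1),"low",len(low),np.percentile(low,[2,50,98]).round(1),"z",np.median(z[(z>45)&(z<52)]).round(1))
ctrl.move_ptp([459.5,-311,270],rot(D(174.5))); p,d,C=shot("wrist","w_rack")
W=cloud(d,C);Q=W.reshape(-1,3)
m=(Q[:,2]>155)&(Q[:,2]<170);r=cv2.minAreaRect(Q[m][:,:2].astype(np.float32));print("post",m.sum(),Q[m].mean(0).round(1),r)
m=(Q[:,2]>90)&(Q[:,2]<108)&(Q[:,0]>500);r=cv2.minAreaRect(Q[m][:,:2].astype(np.float32));print("ring",m.sum(),Q[m].mean(0).round(1),r)
print(sensors.read_state()["t"],sensors.read_state()["q"])
E
```

```text
2.7333 [-6.89877184e-02  2.58368247e-01  1.55542903e+00 -2.03963313e-04
  1.32766073e+00 -1.72219898e-01]
-60 top [-29.6  29.5] low 176 [-5.8 -0.   5.7] z 47.5
-40 top [-29.7  29.9] low 186 [-5.7 -0.   5.6] z 47.5
-20 top [-29.4  30. ] low 209 [-5.5  0.   6.6] z 47.5
0 top [-29.7  29.8] low 217 [-5.4  1.1  6.6] z 47.5
20 top [-29.1  30.1] low 228 [-5.3  0.6  6.5] z 47.7
40 top [-29.5  30. ] low 228 [-5.2  0.6  6.4] z 47.5
60 top [-29.5  30. ] low 270 [-6.1  0.1  6.3] z 47.5
post 873 [ 464.6 -252.3  161.2] ((464.89874267578125, -255.53909301757812), (126.72360229492188, 16.29563331604004), 84.03192901611328)
ring 1594 [ 540.2 -297.4  100.1] ((598.335205078125, -194.44764709472656), (318.3695068359375, 141.52281188964844), 49.758811950683594)
4.5667 [-7.50192012e-01  1.53401002e-01  1.57528906e+00  1.96354381e-04
  1.41313982e+00 -2.22545364e+00]
```

View pics/w_rail.png

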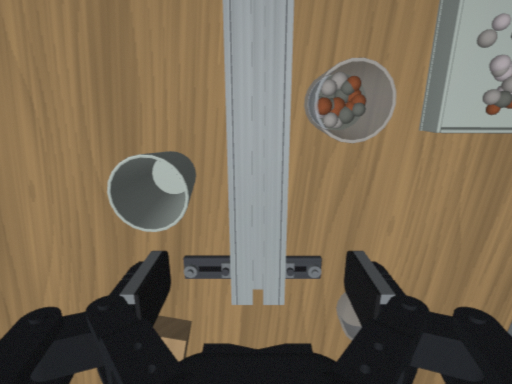

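View pics/w_rack.png

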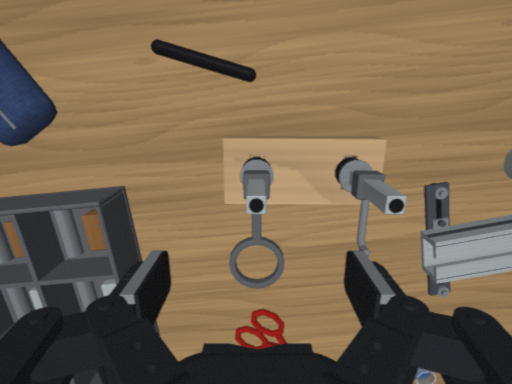

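The rail view shows the slot running straight down column ~259, with the cup at (150,192) on the left and the jar at (352,100) on the right. The rack view shows the ring post's top at (257,205), the ring at (257,262) and the spare's top at (396,205).

```bash
python3 - <<'E'
from h import *
C=cam("wrist",sensors.read_state());d=np.load("pics/w_rack.npy");Q=cloud(d,C).reshape(-1,3)
m=(Q[:,2]>157)&(Q[:,2]<166)
for nm,mm in(("post",m&(Q[:,1]<-280)),("spare",m&(Q[:,1]>-230))):
    r=cv2.minAreaRect(Q[mm][:,:2].astype(np.float32));print(nm,mm.sum(),np.round(r[0],1),np.round(r[1],1),round(r[2],1),Q[mm][:,2].mean())
W=cloud(d,C)[235:295,225:290].reshape(-1,3);k=(W[:,2]>92)&(W[:,2]<106);print("ring",cv2.minEnclosingCircle(W[k][:,:2].astype(np.float32)))
z=np.load("pics/w_rail.npz");C2=[z[k] for k in z.files];W=cloud(np.load("pics/w_rail.npy"),C2)
for b in((100,200,140,240),(295,405,50,150)):
    P=W[b[2]:b[3],b[0]:b[1]].reshape(-1,3);k=(P[:,2]>75)&(P[:,2]<90);P=P[k];print(cv2.minEnclosingCircle(P[:,:2].astype(np.float32)),P[:,2].mean())
E
```

```text
post 393 [ 459.5 -310.8] [15.3 15.5] 84.9 161.5254635764628
spare 427 [ 470.7 -200.8] [16.7 16.2] 83.6 161.46575333713028
ring ((544.8600463867188, -319.0936584472656), 32.54102325439453)
((486.79364013671875, 37.16673278808594), 36.18609619140625) 82.10838164401532
((655.1260986328125, 132.73080444335938), 33.99597930908203) 77.29476296697344
```

```bash
python3 - <<'E'
from h import *
D=np.radians; R=rot(D(174.2))
ctrl.gripper_to(50)
ctrl.move_ptp([459.5,-310.8,200],R); ctrl.move_l([459.5,-310.8,149],vel=80)
ctrl.gripper_to(0,70); s=sensors.read_state(); print(s["grip_width"],s["grasp_force"],s["force"].round(1) if hasattr(s["force"],'round') else s["force"],s["eef_pos"])
ctrl.move_l([459.5,-310.8,180],vel=60); s=sensors.read_state();print(s["grip_width"],s["grasp_force"],s["force"])
ctrl.move_l([459.5,-310.8,300],vel=150)
ctrl.move_ptp([583.2,47.3,215],rot(D(96)))
ctrl.hold(.3);s=sensors.read_state();print(s["t"],s["q"],s["force"],s["wrist_torque"]); shot("wrist","w_hold");shot("scene","s_hold")
a=cv2.imread("pics/w_hold.png");b=cv2.imread("pics/s_hold.png")[90:290,180:450];cv2.imwrite("pics/both.png",np.hstack([a[:,100:420],cv2.resize(b,(480,384))]))
E
```

```text
15.379691653558808 68.09013247489929 [-0.3  0.6  2.8] [ 459.84426345 -311.20389125  149.76787719]
15.056640921310164 68.13652396202087 [ 0.04133591  0.76621866 -2.70567756]
10.2833 [-6.77022067e-02  2.63334127e-01  1.55982103e+00  4.80493016e-06
  1.31817552e+00 -1.71740346e-01] [ 0.29128014 -0.29747725 -3.55275918] [ 0.04512285 -0.02209716 -0.02215619]
```

View pics/both.png

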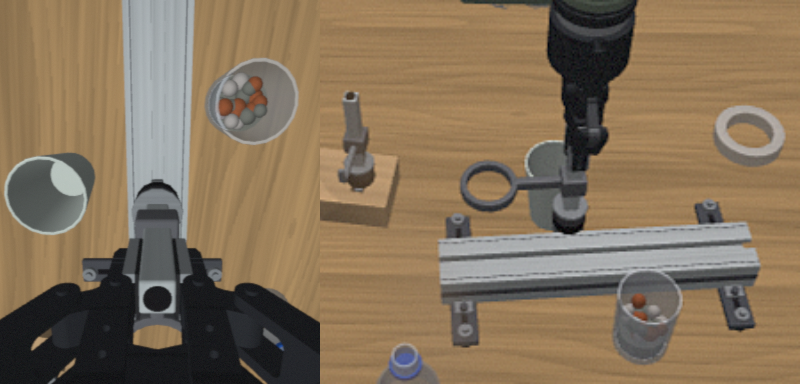

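```bash
python3 - <<'E'
from h import *
D=np.radians; e=np.array([np.cos(D(96)),np.sin(D(96))]);n=np.array([e[1],-e[0]])
b=np.array([583,47.])+.4*e
ctrl.move_l([*(b+.25*n),177],vel=60)
for o in (.25,1.3,-.8,2.3,-1.8,3.3,-2.8,4.5,-4):
    p=b+o*n; ctrl.move_l([*p,176],vel=30)
    hit=ctrl.move_l([*p,167],vel=15,threshold=4); s=sensors.read_state()
    print(o,hit,np.round(s["eef_pos"],2),np.round(s["force"],1),np.round(s["wrist_torque"],2))
    if s["eef_pos"][2]<169: print("in");break
    ctrl.move_l([*p,176],vel=30)
print(s["t"])
E
```

```text
0.25 False [583.19  47.42 166.98] [ 0.5 -0.5 -2.7] [-0.01  0.   -0.06]
in
12.1667
```

```bash
python3 - <<'E'
from h import *
def st(l):
    s=sensors.read_state();print(l,round(s["t"],1),np.round(s["eef_pos"],2),np.round(s["force"],1),np.round(s["wrist_torque"],2),round(s["grip_width"],2));return s
p=sensors.read_state()["eef_pos"];p=[583.19,47.42]
for z in (162,160,158,156.2):
    ctrl.move_l([*p,z],vel=10,threshold=16); ctrl.hold(.1); s=st("press")
    if s["force"][2]>12: break
q0=np.array(s["q"])
for k in range(1,7):
    q=q0.copy(); q[5]+=k*np.pi/12; ctrl.set_joints(q); s=st(f"turn {k*15}")
    if np.linalg.norm(s["force"])>25 or abs(s["wrist_torque"][2])>1.: print("STOP");break
E
```

```text
press 12.9 [583.17  47.42 161.96] [ 0.1 -0.2 -1.7] [ 0.03  0.02 -0.06] 15.26
press 13.4 [583.36  47.43 160.63] [-2.   0.2  3.2] [ 0.05  0.47 -0.03] 14.89
press 13.8 [583.4   47.43 158.5 ] [-2.3  0.2  5.9] [0.01 0.69 0.01] 15.26
press 14.2 [583.46  47.42 157.07] [-3.9  0.2  6.9] [ 0.06  0.76 -0.  ] 15.45
turn 15 14.6 [584.57  47.32 158.17] [-0.8  0.6  6.3] [-0.    0.42 -0.07] 14.85
turn 30 15.0 [585.05  47.14 158.33] [-0.3 -0.8  5.5] [ 0.    0.22 -0.05] 14.94
turn 45 15.3 [585.14  46.96 158.4 ] [-0.5 -0.1  5.4] [-0.18  0.18 -0.12] 15.19
turn 60 15.7 [585.15  46.89 158.39] [-1.  -0.4  5.8] [-0.17  0.17 -0.04] 15.23
turn 75 16.0 [585.12  46.86 158.38] [-0.5 -1.1  5.5] [-0.22  0.17 -0.08] 15.42
turn 90 16.4 [585.13  46.87 158.39] [-0.7 -0.6  6.2] [-0.19  0.25 -0.06] 15.03
```

```bash
python3 - <<'E'
from h import *
D=np.radians
def st(l):
    s=sensors.read_state();E=np.array(s["eef_rot"]);print(l,round(s["t"],1),np.round(s["eef_pos"],2),np.round(s["force"],1),np.round(s["wrist_torque"],2),"yaw",np.degrees(np.arctan2(E[1,0],E[0,0])).round(2),E[:,2].round(4));return s
s=st("now")
ctrl.move_l([584.0,47.2,158.0],rot(D(6)),vel=10,threshold=15);ctrl.hold(.2);st("square")
p,d,C=shot("top","t_lock");W=cloud(d,C)
m=(W[...,2]>94)&(W[...,2]<114)&(W[...,0]>440)&(W[...,0]<535)&(W[...,1]>0)&(W[...,1]<90)
P=W[m];print("ring",len(P),cv2.minEnclosingCircle(P[:,:2].astype(np.float32)),P.mean(0))
shot("scene","s_lock")
a=cv2.imread("pics/t_lock.png")[130:290,90:310];b=cv2.imread("pics/s_lock.png")[110:290,220:450]
cv2.imwrite("pics/both2.png",np.hstack([cv2.resize(a,(400,300)),cv2.resize(b,(400,300))]))
E
```

```text
now 16.4 [585.13  46.87 158.39] [-0.7 -0.6  6.2] [-0.19  0.25 -0.06] yaw 5.99 [ 0.0049 -0.0011 -1.    ]
square 16.9 [585.12  46.82 158.7 ] [ 0.1 -1.1  4.6] [-0.34 -0.16 -0.07] yaw 5.99 [ 2.9e-03 -7.0e-04 -1.0e+00]
ring 355 ((500.4128723144531, 38.535987854003906), 33.57337951660156) [498.75221701  35.67315902 110.57303364]
```

View pics/both2.png

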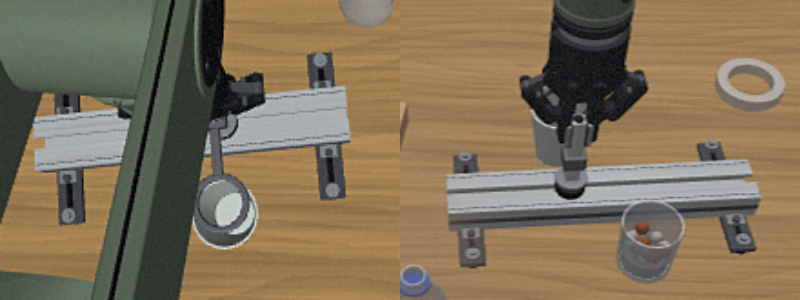

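The left panel shows the arm square across the rail, with the ring at (222,205) inside the cup's mouth outline. The right panel shows the post upright in the slot at (570,180), with the cup behind it and the jar untouched. I'll release it now.

```bash
python3 - <<'E'
from h import *
def st(l):
    s=sensors.read_state();print(l,round(s["t"],1),np.round(s["eef_pos"],2),np.round(s["force"],1),np.round(s["wrist_torque"],2),round(s["grip_width"],1));return s
s=sensors.read_state();p=np.array(s["eef_pos"])
ctrl.move_l(p+[0,0,.5],vel=5);st("ease")
ctrl.gripper_to(50);st("open")
ctrl.move_l([p[0],p[1],270],vel=100)
p,d,C=shot("wrist","w_end");W=cloud(d,C).reshape(-1,3)
m=(W[:,2]>163)&(W[:,2]<178)&(abs(W[:,0]-585)<30)&(abs(W[:,1]-47)<30);P=W[m];print("top",len(P),P.mean(0),cv2.minAreaRect(P[:,:2].astype(np.float32)))
ctrl.move_ptp([500,-250,300],rot(np.radians(6)));st("away")
p,d,C=shot("top","t_end");W=cloud(d,C)
def f(nm,x,y,r,z0,z1):
    m=(W[...,2]>z0)&(W[...,2]<z1)&(np.hypot(W[...,0]-x,W[...,1]-y)<r);P=W[m];print(nm,len(P),P.mean(0).round(1),cv2.minEnclosingCircle(P[:,:2].astype(np.float32)),cv2.minAreaRect(P[:,:2].astype(np.float32)))
f("post",584,47,25,160,180);f("ring",496,38,40,97,114);f("jar",655,132.7,45,70,85);f("cup",486.8,37.2,42,78,92);f("spare",470.7,-200.8,20,150,170)
shot("scene","s_end")
a=cv2.imread("pics/t_end.png")[110:290,90:330];b=cv2.imread("pics/s_end.png")[110:290,180:450]
cv2.imwrite("pics/both3.png",np.hstack([cv2.resize(a,(400,300)),cv2.resize(b,(400,300))]))
E
```

```text
ease 17.4 [585.23  46.79 158.8 ] [ 3.3 -1.2 -0.6] [-0.36 -0.55 -0.01] 15.0
open 17.9 [584.73  47.01 158.95] [ 0.3 -0.2  0.8] [ 0.03 -0.03  0.04] 50.2
top 455 [586.45620651  48.018569   170.30696968] ((585.5731811523438, 47.931541442871094), (15.907180786132812, 15.412014961242676), 6.113185882568359)
away 20.4 [ 500.31 -249.06  299.71] [ 0.   0.7 -0.1] [ 0.05  0.03 -0.05] 50.3
post 98 [583.5  45.8 171. ] ((584.0427856445312, 46.26170349121094), 9.920825958251953) ((583.8853149414062, 46.19542694091797), (15.420610427856445, 15.157082557678223), 1.998085618019104)
ring 380 [499.7  38.4 111. ] ((501.9530944824219, 37.0493049621582), 34.015987396240234) ((496.92767333984375, 37.6551628112793), (59.288265228271484, 58.94887924194336), 49.22774887084961)
jar 231 [655.9 133.   76.8] ((654.5455322265625, 132.14366149902344), 33.93495178222656) ((654.645263671875, 132.10665893554688), (67.26766967773438, 66.08952331542969), 37.68519592285156)
cup 174 [478.7  36.8  84.4] ((485.44091796875, 36.02174377441406), 35.5643310546875) ((484.8526916503906, 35.405696868896484), (66.9369888305664, 69.08682250976562), 61.394981384277344)
spare 106 [ 470.4 -199.4  161.9] ((470.17926025390625, -199.9407196044922), 10.316346168518066) ((470.2417297363281, -200.24160766601562), (15.645087242126465, 15.866403579711914), 84.20194244384766)
```

View pics/both3.png

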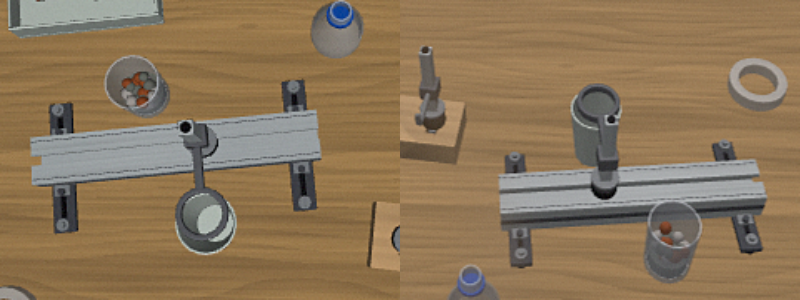

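Both panels show the post standing free and upright in the slot, with the arm square to the rail and the ring over the cup. The top measures 171 mm (34 + 137), the locked height, and the cup, jar and spare haven't moved.

```bash
python3 -c "
from plant import ctrl
print(ctrl.finish_job())"
```

```text
the job is handed in; nothing more can be done
None
```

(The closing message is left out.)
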